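# Set and store the sunken fine adjust of a bench tuner

### The job

Set the bench tuner's fine adjust: reach into the round well, take the small bar knob, press it gently down against its spring until the clutch inside bites, and turn it while holding it down until the pointer on the dial ring aims at the middle of the hexagonal copper spacer on the panel (not at the flat copper bar). Let go so that the knob comes back up with the pointer still on the spacer, then press the round store button gently all the way down and release it. Do not force the clutch or the button, do not lean on the tuner's case or the walls of the well, and leave the other things on the counter where they are.

Things in the scene. Friction and masses are not known exactly. Their poses are not given: they have to be found in the camera images.
- tuner: Bench tuner, a grey and dark steel case 200 (x) by 320 (y) by 80 mm high, fixed on the counter. Origin: centre of its underside; z up. Rule: the fingers must not push on the case, well wall or well floor with more than 20 N.
- well_rim (a point): Centre of the mouth of the round well in the tuner's flat top (tuner x -15, y +50, z 80 mm): 76 mm in diameter, upright walls, flat floor 40 mm below the mouth. The knob stands in its middle.
- knob: Black push-to-turn knob. Origin: on its axis, middle of the grip bar. The bar lies along its own x: 30 mm long, 12 mm thick (y, the width to grip), 20 mm high, its top 4 mm below the tuner's top when up. It starts at any angle. Not pressed, it turns freely without the dial, so it can be let go and taken again.
- knob_skirt (a point): On the knob's axis at the bar's foot: top of the round skirt, 36 mm in diameter, 4 mm thick, 24 mm below the tuner's top when up. Below it lies the hidden clutch: pressed by the knob with 8 N or more it turns the dial one to one, same way; with less it slips; over 18 N breaks it (a rule).
- knob_lift (a joint): How far the knob is pressed down, m: 0 up, 0.011 the most. Pressing meets only a weak return spring (2 N plus 0.1 N per mm) until, after 1 to 7 mm (different every time and not to be seen), it meets the clutch; from there the push grows by 9 N per mm. About 13 N on the knob in all is right for turning.
- dial: Flat aluminium ring round the well on the tuner's top, 84 to 104 mm in diameter, with one black pointer that sticks out over its rim to 56 mm from the axis. Origin: on the knob's axis, level with the top; its x runs outward along the pointer, z up. Turns up to 1.7 rad either way from the tuner's x, only by the pressed knob; stays where left.
- mark_hex: The hexagonal copper spacer to aim at: an upright six-sided stub about 24 mm across and 12 mm high, fixed on the tuner's top some 72 mm from the knob's axis, either on the left or on the right of the well's far side. Origin: centre of its underside.
- mark_bar: A flat copper bar 44 by 8 by 4 mm fixed on the tuner's top on the other side, of no use here. Origin: centre of its underside.
- store_top (a point): Centre of the top of the store button: a white round push button, 26 mm in diameter, its top 22 mm above the panel. It goes down 6 mm against a spring, 6 N when fully down.
- store_base: Black collar of the store button, 42 mm in diameter, 12 mm high, on the tuner's top. Origin: centre of its underside. More than 25 N on button and collar breaks a rule.
- store (a joint): How far the store button is pressed, m: 0 up, 0.006 fully down.
- lnb: A white plastic dish LNB lying beside the tuner, 145 mm long and 60 mm high. Bystander. Origin: under its middle.
- tin: A round blackened steel tin of screws, 90 mm in diameter, 38 mm high. Bystander. Origin: centre of its underside.
- coaster: A turquoise tile coaster 100 mm square carrying a small metal tuner can, 26 mm high in all. Bystander. Origin: centre of its underside.
- spacers: A wooden strip 130 mm long with five copper hex spacers, up to 36 mm high. Bystander. Origin: centre of its underside.
There are look-alikes about, which are no part of the job. Of the things that look like the dial, the smallest one is meant.

How it is judged:
On the way, in this order (a step that is already met when the one before it is completed fails the run):
1. the pointer has been turned to the hexagonal spacer (y of mark_hex in the frame of dial between -0.006 and 0.006 m and x of mark_hex in the frame of dial above 0 m), for 0.1 s.
2. with the knob up again and the pointer on the spacer, the store button is fully pressed (all of step 1 and value of joint knob_lift below 0.0015 m and value of joint store above 0.0048 m), for 0.05 s.
At the end, for the whole second after the job is handed in: The dial's pointer is at rest and its line passes within 6 mm of the middle of the hexagonal spacer, on the spacer's side; the knob is up (within 1.5 mm) and the store button is up (within 1.5 mm), having been pressed down by at least 4.8 mm after the pointer was set and the knob let up (all of step 1 and value of joint each of knob_lift, store below 0.0015 m and angular speed of dial below 0.05 rad/s); the robot touches nothing.
It fails at once if more than 18 N on the clutch under the knob (contact force between knob and dial above 18 N).
It fails at once if the fingers push on the tuner's case or well with more than 20 N (contact force between the fingers and tuner above 20 N).
It fails at once if more than 25 N on the store button (contact force between the fingers and store_base above 25 N).
It fails at once if the LNB, the screw tin, the coaster or the spacer strip is moved by more than 20 mm (distance of any of lnb, tin, coaster, spacers from where it was at the start of the episode above 0.02 m).
It also fails if it takes over 51 s, if anything falls off the work surface, if the arm or the gripper's body presses on something with over 40 N, if the wrist force passes 120 N, or if a joint passes its speed limit or range.

### The arm

A 6-joint arm with a two-finger parallel gripper is mounted at the origin on the work surface. World frame = base frame: x ahead of the robot, y to its left, z up, the work surface at z = 0. Lengths are in m, angles in rad, forces in N, time in s.
With the tool pointing down it reaches from about 0.3 to 0.875 m from the base axis. Payload 6.4 kg.
Tool frame: the origin (TCP) lies between the finger pads; the fingertips stand 8 mm ahead of it and the grasp point (between the pads) lies 11 mm behind it; z points along the fingers, y is the direction in which the jaws open and shut (so a half turn about z gives the same grasp; the last joint's range is limited). The gripper opens to 85 mm and grips with 20 to 120 N. Pads are 22 mm wide; open, the fingers measure 114 mm over their backs; the gripper's body (76 mm by 85 mm) begins 54 mm behind the grasp point. The pads swing forward as they close: fully open they stand 13 mm farther back than shut.
Start: joints at [0.922, 0.181, 1.607, -0, 1.354, -0.206], TCP at [0.246, 0.52, 0.239] pointing down, gripper open.
Joint ranges: [-2.99, 2.99], [-0.89, 2.07], [0.3, 2.58], [-1.14, 4.28], [0, 2.63], [-3.12, 3.12]. Speed limits (rad/s): [2.57, 2.57, 3.01, 3.14, 3.14, 3.14].

### API

Orientations are given as a unit quaternion [w, x, y, z].
In Python, from bench import monitor, viewer, workorder, spotter gives the robot as it stands. The module is installed in compiled form; this text tells all that it offers.
- The arm moves only by the tool move_arm, never from a script. Its argument "motion" is a list of rows, each a list of 3 entries, a list of its own where there are three numbers: the shift along the tool's x, y, z in units of 60 mm (1.0 is 60 mm), then the turn, a rotation vector about the tool's x, y, z in units of 8 degrees (1.0 is 8 degrees), then the opening in per cent of the stroke, from 0 (shut) to 100 (fully open). In form: [[[dx, dy, dz], [rx, ry, rz], grip], ...]. A call has 1 to 10 rows; each row is the pose to reach, as a shift and turn from the pose commanded when the call began, along the tool's axes at that moment; what a row does not reach only later rows make up. A row lasts 1/8 s, in which the tool goes at most 62.5 mm and 10.7 degrees, less where a joint would pass 70% of its speed; a pose out of reach is approached as far as the arm can. A call with a gripper value outside its range is refused whole. The fingers move at their own pace and stop on an object; the grip force is fixed at half the most. Time passes only in rows, so rows that repeat a pose let the fingers close. It gives the time, the measured TCP pose, the force and the opening at its end, in the units of the state.
- monitor.get_obs(): the state, without advancing time (a new reading comes with each control period).
- viewer.camera(name): name is "scene" or "top" or "wrist"; returns the picture (480x640x3 uint8, blue, green, red); there is no depth.
- viewer.calibration(name): a dict with "fovy" (degrees; the focal length in pixels is half the picture's height over the tangent of half this angle, whatever the lens; pixels are square), "cx", "cy" (the principal point, pixels), "distortion" ([k1, k2, p1, p2, k3] as OpenCV has them; the pictures are not rectified), "extrinsics" (4x4, takes a point from camera to world coordinates). Camera axes: x right, y down, z forward; pixel columns grow to the right and rows downward; lengths in m; the calibration is good to about 2 mm. A picture is of the moment at which its call begins: read the wrist's pose just before it. calibration takes no time and is no camera call; for the wrist camera it gives the pose at the moment of the call.
- workorder.hand_in(): hands the job in, once; it reports no verdict.
Trained networks look in the newest picture that a camera, given by its name, has taken for a name from the list of things; names that differ only in an ending like _2 or _b are one class to them, and where a whole thing is asked for, a point or a joint stands for the part that bears it (a point fixed in the world has none). Each returns a list of dicts, best first, with "score" (0 to 1); they miss things now and then, are a little off and sometimes report something else, mostly with a low value. They report only what shows in the picture. A call takes as long as a camera call. They do not tell look-alikes from the thing itself.
- spotter.search_frame(camera, name): "centre" ([column, row] as shares, 0 to 1, of the picture: columns of its width, rows of its height, amid what is visible of it).
- spotter.outline_of(camera, name): "region" (480x640 bool, what is visible of it) and "centre" ([column, row] as shares, 0 to 1, of the picture: columns of its width, rows of its height, amid what is visible of it).
The state is a dict: "time_s": time; "q": joint angles; "dq": joint speeds; "joint_efforts": joint torques, N m; "eef_pos": TCP position; "eef_rot": TCP orientation; "wrist_force": force on the tool from outside, world axes, zero at the start; "torque": the same for the moment, N m; "opening": opening from 0.0 (shut) to 1.0 (fully open).
Only numpy, scipy, OpenCV 4.12 (cv2) and the standard library are available. Lean on these libraries where they do the work, as an engineer would, in place of code of your own. Each camera call takes 0.05 s, during which the arm holds its last target. There are 200 camera calls.

## Working session

There is one attempt and no reset: what is moved stays moved. The work goes in short steps, Python scripts to look and compute and a tool call to move; the robot and the scene stay as the last step left them, time stands still between calls to the robot, and variables do not carry over. Pictures are saved under pics/ and viewed, about 8 in all and at most 12, crops included, and the job is handed in when it is done.

Besides the shell and the picture viewer there is one more tool, called after "Request:" as name(argument=value, ...), one argument or row to a line, values as JSON. move_arm: Moves the arm, as the interface text tells. Its arguments: {"type":"object","properties":{"motion":{"type":"array","items":{"type":"array"}}},"required":["motion"]}

```bash
mkdir -p pics; cat > h.py <<'E'
import numpy as np, cv2
from bench import monitor, viewer, workorder, spotter
from scipy.spatial.transform import Rotation as R
def cal(n):
    c=viewer.calibration(n); f=240/np.tan(np.radians(c["fovy"])/2)
    return np.array([[f,0,c["cx"]],[0,f,c["cy"]],[0,0,1]]),np.array(c["distortion"],float),np.array(c["extrinsics"])
def w(n,px,z,C=None):
    K,D,E=C or cal(n)
    p=cv2.undistortPoints(np.array(px,float).reshape(-1,1,2),K,D).reshape(-1,2)
    d=np.c_[p,np.ones(len(p))]@E[:3,:3].T; o=E[:3,3]
    return o+d*((z-o[2])/d[:,2])[:,None]
def proj(n,P,C=None):
    K,D,E=C or cal(n); Ei=np.linalg.inv(E)
    return cv2.projectPoints(np.array(P,float).reshape(-1,3),cv2.Rodrigues(Ei[:3,:3])[0],Ei[:3,3],K,D)[0].reshape(-1,2)
def pose():
    o=monitor.get_obs(); q=np.array(o["eef_rot"]); return o,np.array(o["eef_pos"]),R.from_quat(q[[1,2,3,0]])
E
python3 - <<'E'
from h import *
for n in ("top","scene"): cv2.imwrite(f"pics/{n}1.png",viewer.camera(n))
for k in ("tuner","knob","dial","mark_hex","mark_bar","store_base","store_top"):
    for d in spotter.search_frame("top",k)[:3]:
        px=np.array(d["centre"])*[640,480]; print(k,round(d["score"],2),px.round(),w("top",px,0.08).round(3))
o,p,r=pose();print(p,r.as_matrix().round(3),o["time_s"],cal("top")[2].round(2))
E
```

```text
tuner 0.83 [310. 209.] [[0.55  0.074 0.08 ]]
knob 0.56 [286. 227.] [[0.518 0.119 0.08 ]]
dial 0.82 [268. 242.] [[0.489 0.152 0.08 ]]
dial 0.78 [226. 363.] [[0.271 0.235 0.08 ]]
dial 0.78 [129. 153.] [[0.665 0.412 0.08 ]]
mark_hex 0.6 [280. 222.] [[0.527 0.13  0.08 ]]
mark_bar 0.46 [309. 193.] [[0.579 0.074 0.08 ]]
store_base 0.7 [361. 198.] [[ 0.567 -0.022  0.08 ]]
store_top 0.69 [181. 261.] [[0.46  0.315 0.08 ]]
store_top 0.47 [366. 195.] [[ 0.573 -0.031  0.08 ]]
[0.24633889 0.51952648 0.2392143 ] [[-0.904  0.429 -0.   ]
 [ 0.429  0.904 -0.   ]
 [ 0.    -0.    -1.   ]] 0.45 [[-0.03 -1.    0.04  0.46]
 [-1.    0.03 -0.01  0.06]
 [ 0.01 -0.04 -1.    0.94]
 [ 0.    0.    0.    1.  ]]
```

View pics/top1.png

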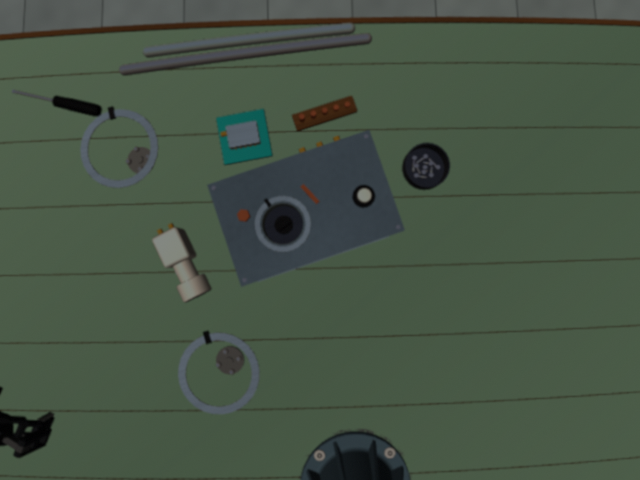

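The top view shows the tuner with the dial around (283,223), its pointer at (267,203), the hex on the left at (244,216), the bar at (310,194) and the store button at (364,196). The two big rings, at (120,148) and (219,373), are look-alikes.

```bash
python3 - <<'E'
from h import *
C=cal("top")
c=w("top",[[209,185],[369,131],[403,230],[241,286]],.08,C);print(c.round(3))
ax=(c[1]-c[0])+(c[2]-c[3]); m=c.mean(0); yaw=np.arctan2(-ax[1],-ax[0])-np.pi/2; print("centre",m,"yaw",yaw)
Rz=R.from_euler('z',yaw); d=m+Rz.apply([-.015,.05,0]);print("dial",d)
px=w("top",[[283,223],[267,203],[244,216],[310,194],[364,196]],.08,C);print(px.round(3))
o,p,r=pose(); K,D,E=cal("wrist"); print("wrist cam in tool",r.inv().apply(E[:3,3]-p), (r.inv().as_matrix()@E[:3,:3]).round(2),K[0,0])
t=np.array([d[0],d[1],.24]); print("shift units",r.inv().apply(t-p)/.06)
E
```

```text
[[ 0.599  0.26   0.08 ]
 [ 0.693 -0.04   0.08 ]
 [ 0.506 -0.097  0.08 ]
 [ 0.411  0.204  0.08 ]]
centre [0.55223671 0.0816935  0.08      ] yaw 0.30465773184849976
dial [0.52292913 0.12489148 0.08      ]
[[ 0.525  0.124  0.08 ]
 [ 0.563  0.153  0.08 ]
 [ 0.54   0.196  0.08 ]
 [ 0.577  0.073  0.08 ]
 [ 0.571 -0.027  0.08 ]]
wrist cam in tool [ 0.06618842 -0.00057483 -0.13320371] [[ 0.   -0.96 -0.26]
 [ 1.    0.   -0.  ]
 [ 0.   -0.26  0.96]] 424.48434500667565
shift units [-6.98359592 -3.96739359 -0.01284392]
```

Request:
move_arm(
  motion=[
    [[-6.98,-3.97,0],[0,0,0],100],
    [[-6.98,-3.97,0],[0,0,0],100],
    [[-6.98,-3.97,0],[0,0,0],100],
    [[-6.98,-3.97,0],[0,0,0],100],
    [[-6.98,-3.97,0],[0,0,0],100],
    [[-6.98,-3.97,0],[0,0,0],100],
    [[-6.98,-3.97,0],[0,0,0],100],
    [[-6.98,-3.97,0],[0,0,0],100],
    [[-6.98,-3.97,0],[0,0,0],100],
    [[-6.98,-3.97,0],[0,0,0],100],
  ],
)

```text
time_s: 1.7
eef_pos: [0.5223, 0.1252, 0.2391]
eef_rot: [-0.0, 0.22, 0.976, 0.0]
wrist_force: [0.1, 0.7, -0.1]
opening: 1.001
```

```bash
python3 - <<'E'
from h import *
o,p,r=pose();print(p,o["q"],o["time_s"]);print(r.as_matrix().round(3))
C=cal("wrist");im=viewer.camera("wrist");cv2.imwrite("pics/w1.png",im);np.savez("c1.npz",K=C[0],D=C[1],E=C[2])
E
```

```text
[0.52231004 0.1251852  0.23910944] [ 1.38671535e-02  9.67621736e-02  1.70195375e+00  4.30630009e-04
  1.34356757e+00 -1.11380823e+00] 1.7
[[-0.903  0.429 -0.001]
 [ 0.429  0.903  0.   ]
 [ 0.001  0.    -1.   ]]
```

View pics/w1.png

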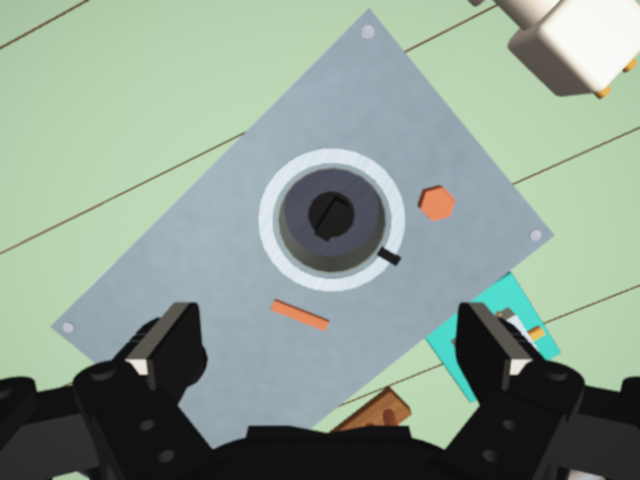

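Wrist view: dial centre is near (332,219), pointer (390,257), hex (437,203), bar (300,315), knob (331,214). I'll measure these precisely and enlarge the knob.

```bash
cat > m.py <<'E'
from h import *
def hexc(im,seed=None):
    hsv=cv2.cvtColor(im,cv2.COLOR_BGR2HSV); m=((hsv[...,0]<18)&(hsv[...,1]>110)&(hsv[...,2]>120)).astype(np.uint8)
    n,l,s,c=cv2.connectedComponentsWithStats(m); return [(c[i].round(1),s[i][4],s[i][2:4]) for i in range(1,n) if s[i][4]>150]
E
python3 - <<'E'
from m import *
z=np.load("c1.npz");C=(z["K"],z["D"],z["E"]);im=cv2.imread("pics/w1.png")
print(hexc(im))
g=cv2.cvtColor(im,cv2.COLOR_BGR2GRAY)
# rectify plane z=.08 into 0.5mm/px top-down map around the dial estimate; x right= -worldY, up=worldX
c0=np.array([.523,.125]);s=.0003;N=500
def rect(zz):
    u,v=np.meshgrid(np.arange(N),np.arange(N)); X=c0[0]-(v-N/2)*s; Y=c0[1]-(u-N/2)*s
    q=proj("",np.stack([X,Y,np.full_like(X,zz)],-1).reshape(-1,3),C).astype(np.float32).reshape(N,N,2)
    return cv2.remap(im,q[...,0],q[...,1],1)
A=rect(.08);B=rect(.076)
h=cv2.createCLAHE(8,(4,4))
crop=B[170:330,170:330]; crop=np.clip(crop.astype(float)*3,0,255).astype(np.uint8)
cv2.imwrite("pics/r1.png",np.hstack([cv2.resize(A[:400,50:450],(400,400)),cv2.resize(crop,(400,400),interpolation=2)]))
# ring outer fit
ga=cv2.cvtColor(A,cv2.COLOR_BGR2GRAY); 
m=((ga>190)).astype(np.uint8); m=cv2.morphologyEx(m,cv2.MORPH_OPEN,np.ones((5,5)))
n,l,st,ce=cv2.connectedComponentsWithStats(m); 
for i in np.argsort(-st[1:,4])[:3]+1:
    cn=cv2.findContours((l==i).astype(np.uint8),0,1)[0][0]; e=cv2.fitEllipse(cn); print(st[i],[c0[0]-(e[0][1]-N/2)*s,c0[1]-(e[0][0]-N/2)*s],np.array(e[1])*s)
E
```

```text
[(array([436.8, 202.8]), np.int32(829), array([35, 34], dtype=int32)), (array([299.3, 314.5]), np.int32(614), array([56, 30], dtype=int32)), (array([381.3, 412.4]), np.int32(1067), array([69, 38], dtype=int32))]
[   77    67   347   347 32301] [np.float64(0.5259985122680664), np.float64(0.12504903106689452)] [0.09707645 0.09738878]
[ 376  459  124   41 2729] [np.float64(0.4528593627929688), np.float64(0.05996658630371095)] [0.0099688  0.04503228]
```

View pics/r1.png

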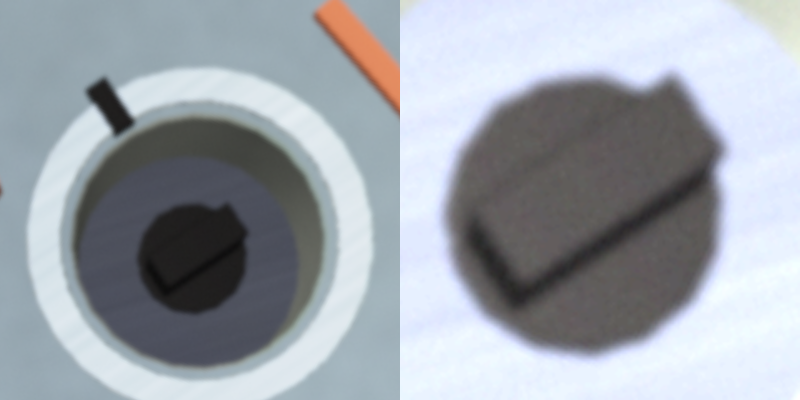

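```bash
python3 - <<'E'
from m import *
z=np.load("c1.npz");C=(z["K"],z["D"],z["E"])
c=np.array([.5259,.1249])
for zz in (.092,.089):
    h=w("",[436.8,202.8],zz,C)[0]; d=h[:2]-c; print(h,np.hypot(*d),np.degrees(np.arctan2(d[1],d[0])))
b=w("",[299.3,314.5],.084,C)[0];print("bar",b)
o,p,r=pose(); t=np.array([.5255,.1252,.105]); print(r.inv().apply(t-p)/.06)
E
```

```text
[0.54133546 0.19582636 0.092     ] 0.07258651127313202 77.72235837828846
[0.54218043 0.19628483 0.089     ] 0.07321779802482822 77.15253565339539
bar [0.57816144 0.07426073 0.084     ]
[-0.05632807  0.01676982  2.23592564]
```

Request:
move_arm(
  motion=[
    [[-0.05,0.02,0.7],[0,0,1.2],35],
    [[-0.05,0.02,1.4],[0,0,2.4],35],
    [[-0.05,0.02,2.0],[0,0,3.63],35],
    [[-0.05,0.02,2.24],[0,0,3.63],35],
    [[-0.05,0.02,2.24],[0,0,3.63],35],
    [[-0.05,0.02,2.24],[0,0,3.63],35],
  ],
)

```text
time_s: 2.5
eef_pos: [0.5271, 0.1251, 0.1066]
eef_rot: [0.001, 0.456, 0.89, 0.001]
wrist_force: [-0.2, 0.1, -1.2]
opening: 0.353
```

```bash
python3 - <<'E'
from h import *
o,p,r=pose();print(p,o["opening"],o["wrist_force"],o["time_s"]);print(r.as_matrix().round(3))
im=viewer.camera("wrist")
im=np.clip(im.astype(float)*1.7,0,255).astype(np.uint8)
C=cal("wrist")
for P in ([.5259,.1249,.08],p,p+[0,0,-.008]):
    q=proj("",P,C)[0];print(q); cv2.circle(im,tuple(int(a) for a in q),2,(0,0,255),-1)
cv2.imwrite("pics/w2.png",im)
E
```

```text
[0.52705884 0.12511833 0.1065947 ] 0.3527491054432968 [-0.24566918  0.11608819 -1.1845314 ] 2.5
[[-0.584  0.812  0.003]
 [ 0.812  0.584  0.   ]
 [-0.002  0.002 -1.   ]]
[325.82175149 287.96175809]
[328.6859582  318.92673534]
[328.61257737 308.90594158]
```

View pics/w2.png

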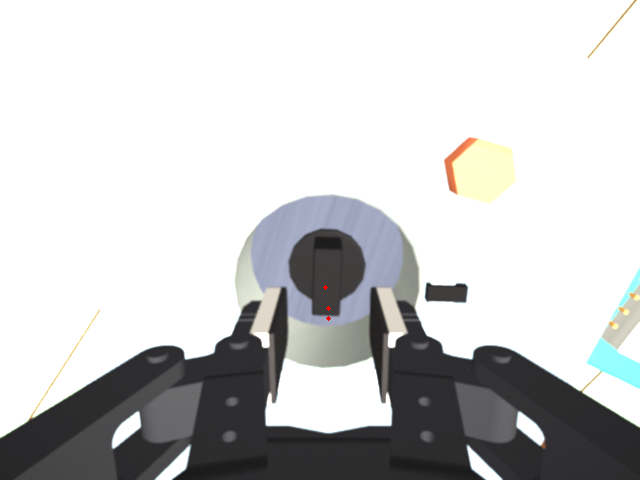

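Request:
move_arm(
  motion=[
    [[0.01,-0.01,0.2],[0,0,0],35],
    [[0.01,-0.01,0.4],[0,0,0],35],
    [[0.01,-0.01,0.5],[0,0,0],35],
    [[0.01,-0.01,0.6],[0,0,0],35],
    [[0.01,-0.01,0.6],[0,0,0],35],
    [[0.01,-0.01,0.6],[0,0,0],35],
  ],
)

```text
time_s: 3.3
eef_pos: [0.5253, 0.1248, 0.0691]
eef_rot: [0.0, 0.457, 0.889, 0.0]
wrist_force: [0.0, -0.5, 0.1]
opening: 0.35
```

Request:
move_arm(
  motion=[
    [[0,0,0],[0,0,0],0],
    [[0,0,0],[0,0,0],0],
    [[0,0,0],[0,0,0],0],
    [[0,0,0],[0,0,0],0],
    [[0,0,0],[0,0,0],0],
  ],
)

```text
time_s: 3.92
eef_pos: [0.526, 0.1254, 0.0695]
eef_rot: [0.001, 0.457, 0.889, 0.001]
wrist_force: [3.2, 4.0, 1.6]
opening: 0.12
```

```bash
python3 - <<'E'
from h import *
f=[];
for i in range(3):
    viewer.camera("wrist"); f.append(monitor.get_obs()["wrist_force"])
print(np.round(f,2),monitor.get_obs()["opening"]*85, pose()[1])
E
```

```text
[[1.85 4.97 1.5 ]
 [2.44 5.06 1.91]
 [3.01 4.42 0.72]] 10.067707579998151 [0.5259578  0.12534216 0.0695142 ]
```

Request:
move_arm(
  motion=[
    [[0,0.01,0.01],[0,0,0],0],
    [[0,0.01,0.025],[0,0,0],0],
    [[0,0.01,0.025],[0,0,0],0],
    [[0,0.01,0.025],[0,0,0],0],
  ],
)

```text
time_s: 4.58
eef_pos: [0.5259, 0.1254, 0.0676]
eef_rot: [0.0, 0.457, 0.889, 0.0]
wrist_force: [2.8, 4.4, 0.5]
opening: 0.118
```

Request:
move_arm(
  motion=[
    [[0,0,0.013],[0,0,0],0],
    [[0,0,0.013],[0,0,0],0],
    [[0,0,0.013],[0,0,0],0],
  ],
)

```text
time_s: 4.95
eef_pos: [0.526, 0.1254, 0.0668]
eef_rot: [0.0, 0.457, 0.889, 0.0]
wrist_force: [2.7, 4.0, 2.2]
opening: 0.122
```

Request:
move_arm(
  motion=[
    [[0,0,0.013],[0,0,0],0],
    [[0,0,0.013],[0,0,0],0],
    [[0,0,0.013],[0,0,0],0],
  ],
)

```text
time_s: 5.32
eef_pos: [0.526, 0.1253, 0.066]
eef_rot: [0.0, 0.457, 0.889, 0.0]
wrist_force: [2.1, 4.1, 1.7]
opening: 0.119
```

Request:
move_arm(
  motion=[
    [[0,0,0.013],[0,0,0],0],
    [[0,0,0.013],[0,0,0],0],
    [[0,0,0.013],[0,0,0],0],
  ],
)

```text
time_s: 5.7
eef_pos: [0.526, 0.1254, 0.0655]
eef_rot: [0.0, 0.457, 0.889, 0.0]
wrist_force: [1.3, 5.7, 3.7]
opening: 0.121
```

Request:
move_arm(
  motion=[
    [[0,0,0.01],[0,0,0],0],
    [[0,0,0.01],[0,0,0],0],
    [[0,0,0.01],[0,0,0],0],
  ],
)

```text
time_s: 6.08
eef_pos: [0.526, 0.1253, 0.0651]
eef_rot: [0.0, 0.457, 0.889, 0.0]
wrist_force: [1.1, 4.9, 5.6]
opening: 0.118
```

Request:
move_arm(
  motion=[
    [[0,0,0.01],[0,0,0],0],
    [[0,0,0.01],[0,0,0],0],
    [[0,0,0.01],[0,0,0],0],
  ],
)

```text
time_s: 6.45
eef_pos: [0.526, 0.1254, 0.0648]
eef_rot: [0.0, 0.457, 0.889, 0.0]
wrist_force: [0.3, 5.1, 9.7]
opening: 0.121
```

```bash
cat > f.py <<'E'
from h import *
f=[]
for i in range(6):
    viewer.camera("wrist"); f.append(monitor.get_obs()["wrist_force"])
print(np.mean(f,0).round(2),np.std(f,0).round(2),pose()[1].round(4))
E
python3 f.py
```

```text
[-0.36  4.36  9.16] [0.43 0.57 0.3 ] [0.526  0.1254 0.0648]
```

Request:
move_arm(
  motion=[
    [[0,0,0.01],[0,0,0],0],
    [[0,0,0.01],[0,0,0],0],
    [[0,0,0.01],[0,0,0],0],
  ],
)

```text
time_s: 7.12
eef_pos: [0.526, 0.1254, 0.0645]
eef_rot: [0.0, 0.457, 0.889, 0.0]
wrist_force: [-1.7, 4.8, 10.9]
opening: 0.119
```

```bash
python3 f.py
```

```text
[-0.86  4.25 11.22] [0.26 0.25 0.22] [0.526  0.1254 0.0644]
```

Request:
move_arm(
  motion=[
    [[0,0,0.008],[0,0,0],0],
    [[0,0,0.008],[0,0,0],0],
    [[0,0,0.008],[0,0,-0.4],0],
    [[0,0,0.008],[0,0,-0.8],0],
    [[0,0,0.008],[0,0,-0.8],0],
  ],
)

```text
time_s: 8.05
eef_pos: [0.5261, 0.1254, 0.0642]
eef_rot: [0.0, 0.406, 0.914, 0.0]
wrist_force: [-1.7, 3.8, 12.4]
opening: 0.117
```

```bash
python3 f.py
```

```text
[-2.02  4.43 13.34] [0.45 0.51 0.25] [0.5261 0.1254 0.0642]
```

Request:
move_arm(
  motion=[
    [[0,0,0],[0,0,-0.4],0],
    [[0,0,0],[0,0,-0.8],0],
    [[0,0,0],[0,0,-1.2],0],
    [[0,0,0],[0,0,-1.6],0],
    [[0,0,0],[0,0,-2.0],0],
    [[0,0,0],[0,0,-2.0],0],
  ],
)

```text
time_s: 9.1
eef_pos: [0.5262, 0.1255, 0.0642]
eef_rot: [0.001, 0.275, 0.961, 0.0]
wrist_force: [-1.8, 6.0, 12.7]
opening: 0.121
```

```bash
python3 f.py; python3 - <<'E'
from m import *
o,p,r=pose();print(np.degrees(np.arctan2(*r.as_matrix()[[1,0],0])))
im=viewer.camera("wrist");cv2.imwrite("pics/w3.png",im);C=cal("wrist");np.savez("c3.npz",K=C[0],D=C[1],E=C[2]);print(hexc(im))
E
```

```text
[-1.29  5.17 13.19] [0.4  0.36 0.47] [0.5262 0.1255 0.0642]
148.0040704478845
[(array([579.9, 277.6]), np.int32(6464), array([102,  92], dtype=int32))]
```

View pics/w3.png

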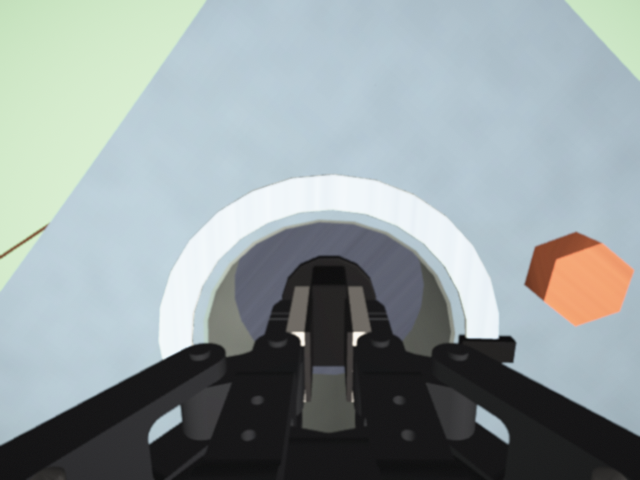

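The pointer, at (488,349), turns with the tool; the hex is at (587,280). Next I compute the remaining angle from this picture.

```bash
python3 - <<'E'
from m import *
z=np.load("c3.npz");C=(z["K"],z["D"],z["E"])
c=np.array([.5259,.1249]);
def a(px,zz):
    h=w("",px,zz,C)[0][:2]-c; return np.hypot(*h).round(4),np.degrees(np.arctan2(h[1],h[0])).round(1)
print("ptr",a([488,349],.082),a([515,349],.082),"hex",a([585,281],.092))
# ring check
for px in ([160,325],[498,325],[330,175]): print(a(px,.082))
E
```

```text
ptr (np.float64(0.0485), np.float64(57.3)) (np.float64(0.0566), np.float64(57.4)) hex (np.float64(0.0722), np.float64(78.5))
(np.float64(0.0504), np.float64(-130.4))
(np.float64(0.0512), np.float64(66.3))
(np.float64(0.052), np.float64(147.3))
```

Request:
move_arm(
  motion=[
    [[0,0,0],[0,0,-0.4],0],
    [[0,0,0],[0,0,-0.8],0],
    [[0,0,0],[0,0,-1.2],0],
    [[0,0,0],[0,0,-1.6],0],
    [[0,0,0],[0,0,-2.0],0],
    [[0,0,0],[0,0,-2.4],0],
    [[0,0,0],[0,0,-2.6],0],
    [[0,0,0],[0,0,-2.6],0],
    [[0,0,0],[0,0,-2.6],0],
  ],
)

```text
time_s: 10.58
eef_pos: [0.5263, 0.1257, 0.0642]
eef_rot: [0.001, 0.098, 0.995, 0.0]
wrist_force: [-0.5, 5.8, 12.2]
opening: 0.122
```

```bash
python3 - <<'E'
from m import *
o,p,r=pose();print(o["time_s"],o["wrist_force"],np.degrees(np.arctan2(*r.as_matrix()[[1,0],0])))
im=viewer.camera("wrist");cv2.imwrite("pics/w4.png",im);C=cal("wrist");np.savez("c4.npz",K=C[0],D=C[1],E=C[2])
E
```

```text
10.575 [-0.51749076  5.78060855 12.19109361] 168.79896488869662
```

View pics/w4.png

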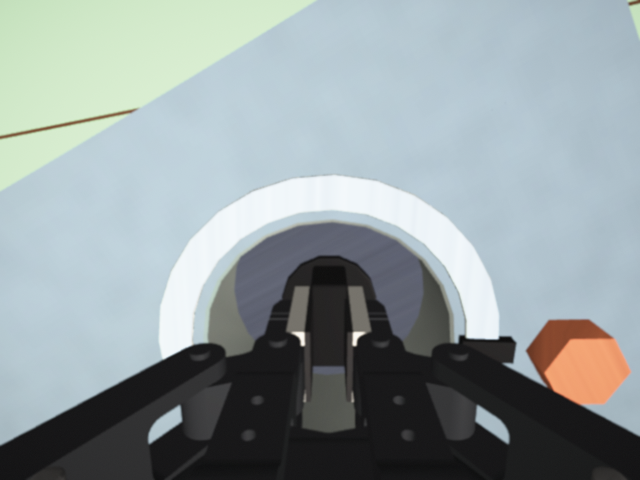

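Request:
move_arm(
  motion=[
    [[0,0,-0.03],[0,0,0],0],
    [[0,0,-0.06],[0,0,0],0],
    [[0,0,-0.1],[0,0,0],0],
    [[0,0,-0.1],[0,0,0],0],
    [[0,0,-0.1],[0,0,0],30],
    [[0,0,-0.1],[0,0,0],30],
    [[0,0,-0.1],[0,0,0],30],
    [[0,0,-0.1],[0,0,0],30],
  ],
)

```text
time_s: 11.62
eef_pos: [0.5253, 0.1249, 0.0685]
eef_rot: [-0.0, 0.098, 0.995, -0.0]
wrist_force: [0.1, -0.4, 0.5]
opening: 0.302
```

Request:
move_arm(
  motion=[
    [[0,0,-0.4],[0,0,0],30],
    [[0,0,-0.8],[0,0,0],30],
    [[0,0,-1.6],[0,0,0],0],
    [[0,0,-2.4],[0,0,0],0],
    [[0,0,-2.4],[0,0,0],0],
    [[0,0,-2.4],[0,0,0],0],
  ],
)

```text
time_s: 12.38
eef_pos: [0.5252, 0.1251, 0.2123]
eef_rot: [-0.0, 0.098, 0.995, -0.0]
wrist_force: [-0.1, 0.7, -0.2]
opening: 0.001
```

```bash
python3 - <<'E'
from m import *
o,p,r=pose();print(o["time_s"],o["wrist_force"],p);print(r.as_matrix().round(3))
im=viewer.camera("wrist");cv2.imwrite("pics/w5.png",im);C=cal("wrist");np.savez("c5.npz",K=C[0],D=C[1],E=C[2]);print(hexc(im))
E
```

```text
12.375 [-0.08035434  0.71862758 -0.21115106] [0.52518742 0.12509864 0.21231475]
[[-0.981  0.194 -0.001]
 [ 0.194  0.981 -0.   ]
 [ 0.    -0.    -1.   ]]
[(array([445.4, 234.4]), np.int32(1027), array([39, 34], dtype=int32)), (array([264.1, 313.5]), np.int32(551), array([43, 37], dtype=int32)), (array([329. , 425.7]), np.int32(179), array([16, 15], dtype=int32))]
```

View pics/w5.png

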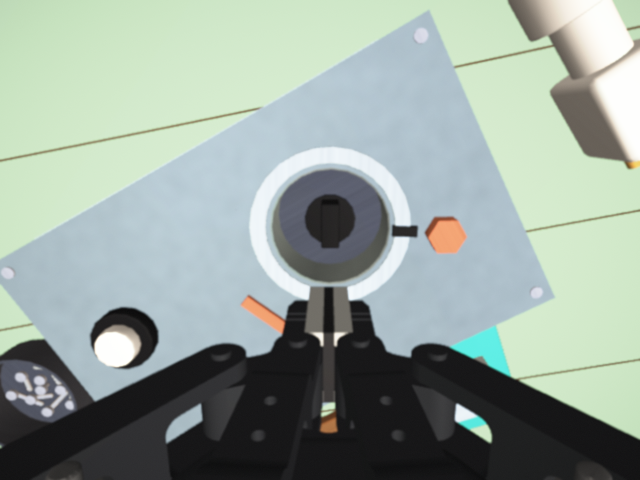

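The knob is up, and the pointer at (405,231) aims at the hex at (446,235). The store button's top is near (117,346).

```bash
python3 - <<'E'
from m import *
z=np.load("c5.npz");C=(z["K"],z["D"],z["E"]);im=cv2.imread("pics/w5.png")
m=(im.min(2)>195).astype(np.uint8);m[:300]=0;m[:,160:]=0
n,l,s,c=cv2.connectedComponentsWithStats(m);i=1+np.argmax(s[1:,4]);print(s[i],c[i])
b=w("",c[i],.102,C)[0];print("store",b)
g=cv2.cvtColor(im,cv2.COLOR_BGR2GRAY)
# dial centre from ring: search silhouettes on plane .082
ring=w("",[[250,222],[411,222],[330,148]],.081,C);ctr=(ring[0]+ring[1])/2;print("ring",ring.round(4))
mm=(g<60).astype(np.uint8)[220:242,392:420];ys,xs=np.nonzero(mm);pp=w("",[[392+xs.mean(),220+ys.mean()]],.082,C)[0]
h=w("",[446,235.2],.092,C)[0]
for cc in (np.array([.5259,.1249]),):
    for q in (pp,h): d=q[:2]-cc; print(np.hypot(*d),np.degrees(np.arctan2(d[1],d[0])))
o,p,r=pose(); print(r.inv().apply(np.array([b[0],b[1],.14])-p)/.06)
E
```

```text
[  95  332   41   35 1131] [114.27674624 348.96374889]
store [ 0.57030983 -0.02291431  0.102     ]
ring [[0.5107 0.0762 0.081 ]
 [0.5307 0.1768 0.081 ]
 [0.4753 0.1351 0.081 ]]
0.04772732055248983 78.66930191747456
0.07159482706106564 78.51520615493514
[-1.22815548 -2.27166111  1.18963822]
```

Request:
move_arm(
  motion=[
    [[-0.45,-0.85,0],[0,0,0],0],
    [[-0.9,-1.7,0.2],[0,0,0],0],
    [[-1.23,-2.27,0.7],[0,0,0],0],
    [[-1.23,-2.27,1.2],[0,0,0],0],
    [[-1.23,-2.27,1.5],[0,0,0],0],
    [[-1.23,-2.27,1.6],[0,0,0],0],
    [[-1.23,-2.27,1.6],[0,0,0],0],
    [[-1.23,-2.27,1.6],[0,0,0],0],
  ],
)

```text
time_s: 13.42
eef_pos: [0.5723, -0.0225, 0.118]
eef_rot: [0.001, 0.097, 0.995, -0.0]
wrist_force: [0.1, 0.2, 0.9]
opening: 0.003
```

```bash
python3 - <<'E'
from h import *
o,p,r=pose();print(o["time_s"],p)
im=viewer.camera("wrist");cv2.imwrite("pics/w6.png",im)
E
```

```text
13.425 [ 0.57229093 -0.02249215  0.11797687]
```

View pics/w6.png

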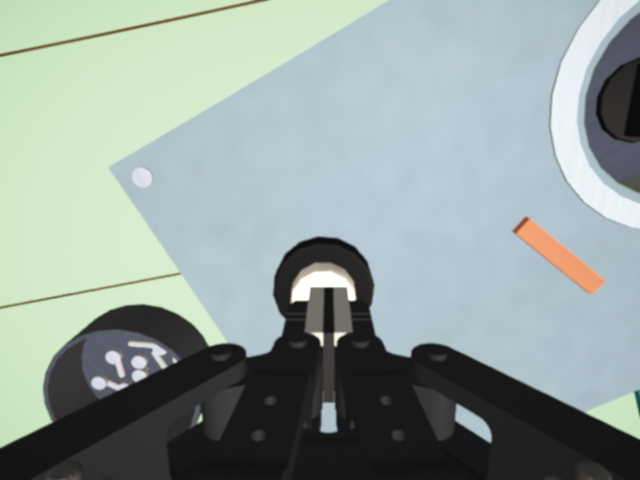

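The closed fingertips are centred over the white button at (323,285), so I press it in steps.

Request:
move_arm(
  motion=[
    [[0,0,0.06],[0,0,0],0],
    [[0,0,0.1],[0,0,0],0],
    [[0,0,0.13],[0,0,0],0],
    [[0,0,0.15],[0,0,0],0],
    [[0,0,0.15],[0,0,0],0],
    [[0,0,0.15],[0,0,0],0],
  ],
)

```text
time_s: 14.22
eef_pos: [0.5715, -0.0227, 0.1079]
eef_rot: [-0.0, 0.098, 0.995, 0.0]
wrist_force: [-1.1, -0.0, 3.2]
opening: 0.004
```

Request:
move_arm(
  motion=[
    [[0,0,0.02],[0,0,0],0],
    [[0,0,0.04],[0,0,0],0],
    [[0,0,0.05],[0,0,0],0],
    [[0,0,0.05],[0,0,0],0],
    [[0,0,0.05],[0,0,0],0],
  ],
)

```text
time_s: 14.85
eef_pos: [0.5715, -0.0227, 0.1049]
eef_rot: [-0.0, 0.098, 0.995, 0.0]
wrist_force: [-2.8, 1.4, 5.3]
opening: -0.003
```

Request:
move_arm(
  motion=[
    [[0,0,0.012],[0,0,0],0],
    [[0,0,0.012],[0,0,0],0],
    [[0,0,0.012],[0,0,0],0],
  ],
)

```text
time_s: 15.22
eef_pos: [0.5715, -0.0227, 0.1043]
eef_rot: [0.0, 0.098, 0.995, 0.0]
wrist_force: [-2.0, 1.0, 5.4]
opening: 0.002
```

Request:
move_arm(
  motion=[
    [[0,0,0.012],[0,0,0],0],
    [[0,0,0.012],[0,0,0],0],
    [[0,0,0.012],[0,0,0],0],
  ],
)

```text
time_s: 15.6
eef_pos: [0.5715, -0.0227, 0.104]
eef_rot: [0.0, 0.098, 0.995, -0.0]
wrist_force: [-4.2, 1.5, 9.7]
opening: 0.002
```

Force is climbing and the height has stopped at the predicted 0.104 m, so the button is at its stop. I release it and look back at the dial.

Request:
move_arm(
  motion=[
    [[0,0,0],[0,0,0],0],
    [[0,0,-0.1],[0,0,0],0],
    [[0,0,-0.3],[0,0,0],0],
    [[0,0,-1.0],[0,0,0],0],
    [[0,0,-2.0],[0,0,0],0],
    [[0.4,0.8,-2.0],[0,0,0],0],
    [[0.4,0.8,-2.0],[0,0,0],0],
    [[0.4,0.8,-2.0],[0,0,0],0],
  ],
)

```text
time_s: 16.6
eef_pos: [0.5572, 0.0289, 0.2232]
eef_rot: [-0.0, 0.097, 0.995, -0.0]
wrist_force: [0.6, -0.3, -0.4]
opening: -0.002
```

```bash
python3 - <<'E'
from m import *
o,p,r=pose();print(o["time_s"],o["wrist_force"],p)
im=viewer.camera("wrist");cv2.imwrite("pics/w7.png",im);print(hexc(im))
E
```

```text
16.6 [ 0.58288557 -0.34708429 -0.37208949] [0.55716402 0.02886491 0.22320236]
[(array([591.2, 151.5]), np.int32(1180), array([44, 34], dtype=int32)), (array([400.6, 242.5]), np.int32(662), array([56, 46], dtype=int32)), (array([328.6, 420.8]), np.int32(346), array([17, 26], dtype=int32))]
```

View pics/w7.png

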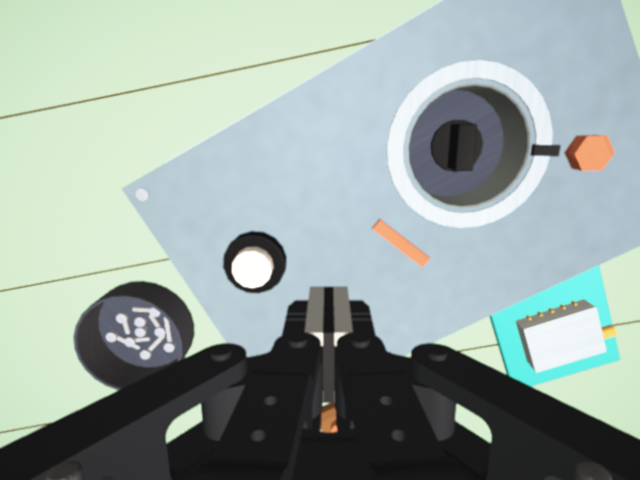

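The pointer at (545,150) still aims at the hex at (591,152). The knob and the button at (252,267) are up, and the robot is clear of everything.

```bash
python3 -c "
from h import *
print(workorder.hand_in())"
```

```text
the job is handed in; nothing more can be done
None
```

I set the fine adjust, pressed and released the store button, and handed the job in at about 16.7 s of the 51 s allowed. The hand-in reported no verdict.

- **Knob:** I gripped the bar and pressed it about 5 mm, until the wrist force read about 13 N. I then turned it about 44° with the clutch engaged, let it up and released it.
- **Pointer:** In the wrist picture after release, the pointer was at 78.7° and the hex spacer at 78.5°. That is about 0.2 mm off at the spacer, against the 6 mm allowed. The last picture, after the store press, still shows the pointer on the spacer; I checked that one by eye only.
- **Store button:** The fingertips went down about 6 mm from the expected contact height. The force rose from 5.4 N to 9.7 N over the last step, so the button had reached its stop. I could not read the joint directly. In the last picture the button looks up again.
- **Surroundings:** The wrist force was near zero at the end and the robot was clear of everything. The tin and the coaster looked undisturbed in the last picture. I did not measure any of the four bystanders again.

No check failed. While I held the knob there was a steady side force of about 5 N from slight off-centring. It was gone after release.

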